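# Load a ring plate and hold the spring-return loupe arm against its stop

## Robot

A 6-joint arm with a two-finger parallel gripper is mounted at the origin on a cart in front of the work surface, level with it; the furniture and walls round the work are solid. World frame = base frame: x ahead of the robot, y to its left, z up, the work surface at z = 0. Lengths are in m, angles in rad, forces in N, time in s.
With the tool pointing down it reaches from about 0.3 to 0.775 m from the base axis. Payload 14.6 kg.
Tool frame: the origin (TCP) lies midway between the tips of the shut fingers; the grasp point (between the pads) lies 19 mm behind it (grasp_offset is the distance from the TCP to the grasp point, in m); z points along the fingers, y is the line along which they close (so a half turn about z gives the same grasp; the last joint's range is limited). The gripper opens to 94 mm and grips with 3 to 60 N. Pads are 16 mm wide; open, the fingers measure 119 mm over their backs; the gripper's body (75 mm by 177 mm) begins 78 mm behind the grasp point.
Start: joints at [1.038, 0.3, 1.521, -0, 1.321, -0.067], TCP at [0.247, 0.491, 0.182] pointing down, gripper open.
Joint ranges: [-3.03, 3.03], [-0.79, 2.21], [0.23, 2.52], [-1.04, 4.18], [0, 3.07], [-2.55, 2.55]. Speed limits (rad/s): [2.22, 2.22, 2.57, 3.14, 3.14, 3.14].

## Interface

Orientations are given as [roll, pitch, yaw] about the fixed x, y, z axes, in that order (R = Rz(yaw) Ry(pitch) Rx(roll)).
In Python, from station import * gives the robot as it stands. The module is installed in compiled form; this text tells all that it offers.
- The arm moves only by the tool send_rows, never from a script. Its argument "rows" is a list of rows, each an object of numbers: "dx", "dy", "dz": the shift along the tool's x, y, z in mm; "roll": the turn about the tool's z in degrees; "jaw": the closure, from -1 (fully open) to 1 (shut). In form: [{"dx": .., "dy": .., "dz": .., "roll": .., "jaw": ..}, ...]. A call has 1 to 12 rows; each row shifts and turns the commanded pose from where the row before left it, along the tool's axes as they then stand; what a row does not reach is not made up. A row lasts 1/12 s, in which the tool goes at most 41.7 mm and 7.16 degrees, less where a joint would pass 70% of its speed; a pose out of reach is approached as far as the arm can. A call is refused whole if a number of a shift passes 41.7 or a number of a turn 7.16, either way. A call with a gripper value outside its range is refused whole. The fingers move at their own pace and stop on an object; "force" is the grip in N (left out, the last holds). Time passes only in rows, so rows that do not move let the fingers close. It gives the time, the measured TCP pose, the force, the opening and the grip force at its end, in the units of the state.
- get_obs(): the state, without advancing time (a new reading comes with each control period).
- camera(name): name is "side" or "top"; returns a dict with "frame" (480x640x3 uint8, red, green, blue), "z_map" (480x640 float32, m along the optical axis (not along the pixel's ray), 0 where there is no reading), "camera_matrix" (3x3 intrinsics, pixels), "rvec" (rotation vector, rad) and "tvec" (3), from world to camera coordinates, as OpenCV has them. Camera axes: x right, y down, z forward; pixel columns grow to the right and rows downward; lengths in m; the calibration is good to about 2 mm. A picture is of the moment at which its call begins.
- hand_in(): hands the job in; it is judged then, once.
The state is a dict: "time_s": time; "qpos": joint angles; "joint_vel": joint speeds; "tau": joint torques, N m; "ee_pos": TCP position; "eef_rot": TCP orientation; "force": force on the tool from outside, world axes, zero at the start; "moment": the same for the moment, N m; "grip_width": finger opening in m; "grip_force": force on a finger pad.
Only numpy, scipy, OpenCV 4.12 (cv2) and the standard library are available. Lean on these libraries where they do the work, as an engineer would, in place of code of your own. Each camera call takes 0.05 s, during which the arm holds its last target. There are 200 camera calls.

## Task

Get this ring plate ready to be looked at: while the loupe arm is still parked, lift the loose black ring plate by its metal knob and set it down, without dropping it, flat on the white seat between the three dowels of the inspection stand, and let go of it. Then swing the loupe arm (it has a black upright grip for this) forward over the plate against its return spring until you feel it come up against the red rubber bumper of the stop, without ramming it, and finish still holding it there, pressed lightly on the bumper, while I look through the loupe; if you let go it springs back. Leave the dropper bottle, the weight and the tweezers where they are.

Things in the scene. Friction and masses are not known exactly. Their poses are not given: they have to be found in the camera images.
- plate_knob (a point): Point on the axis of the loose black ring plate, at mid-height of the head of its metal knob; z along the plate's axis. The plate is a 9 mm thick disc, 148 mm across, about 0.27 kg; the knob is a round head 21 mm across, from 15 to 24 mm above the plate's underside, on a thin stem; this point is 19.5 mm above the underside. The plate starts flat on the bench.
- nest (a point): Inspection stand (aluminium, fixed): this point is the centre of its white round seat, 116 mm across, top 30 mm above the bench. z up; x points to the arm's pivot, 147 mm away. Seated, the plate's knob point is 19.5 mm above this point. Three steel dowels, 10 mm thick, 80.5 mm from this point at 60, 180 and 300 degrees from x, end 15 mm above the seat; tapered over the top 8 mm; about 1.5 mm play round the plate.
- pivot (a point): Point on the upright axis of the loupe arm's pivot, 70 mm above the bench; axes as nest. The hub rises to 91 mm. The arm is a flat bar 64 to 76 mm above the bench and carries a loupe (40 mm across, 50 to 90 mm above the bench) 85 mm from this axis and the grip at 145 mm. Fixed with the stand. To the left (y over 0.25, x 0.39 to 0.79) stands a lapping machine 0.38 m high.
- swing (a joint): Angle of the loupe arm, rad. 0 is parked: the arm then points along -y of nest. It grows as the arm swings clockwise seen from above; at 1.571 it points along -x of nest, over the seat. A spring pulls it back to 0: about 1.5 N at the grip when parked, rising evenly to about 4 N at the stop. The stop block meets it somewhere between 1.40 and 1.75.
- grip (a point): Point half-way up the black upright grip at the end of the loupe arm: a round post 15 mm thick, clear for grasping from 81 to 120 mm above the bench; this point is 100 mm up, 145 mm from the pivot axis. Its axes turn with the arm: z up, y towards the pivot. Below it lies the arm (top 76 mm).
- loupe_arm: The loupe arm with its loupe and grip; origin on the pivot axis at bench height. Its -y axis points along the arm to the grip; turns with joint swing.
- stop: Dark steel stop block with a red rubber bumper, clamped in an arc slot of the stand at 52 mm from the pivot, top 80 mm above the bench; set differently each time. Its origin lies on the pivot axis at bench height; the bumper's face meets the arm's side when the arm points roughly along this body's -x axis (within 0.05 rad). The bumper is soft rubber: it gives about 1 mm per 9 N, up to 5 mm.
- plate: The same loose ring plate; origin at the centre of its underside, z along its axis.
- dropper: small amber glass dropper bottle with a white cap, 30 mm across and 92 mm tall; origin at the centre of its underside. Not part of the job.
- weight: small brass-coloured knob weight, 36 mm across and 46 mm tall; origin at the centre of its underside. Not part of the job.
- tweezers: black tweezers lying on the bench, 127 mm long along their y axis, 14 mm wide, 10 mm high; origin at the middle, on the bench. Not part of the job.

How it is judged:
On the way, in this order (a step that is already met when the one before it is completed fails the run):
1. with the loupe arm parked, the ring plate lies flat on the seat between the dowels and has been let go (horizontal distance between plate_knob and nest below 0.004 m and z of plate_knob in the frame of nest between 0.017 and 0.022 m and angle between plate_knob's own z axis and vertical below 0.03 rad and not (contact force between the fingers and plate above 0.05 N) and value of joint swing below 0.3 rad), for 0.2 s.
2. the loupe arm has been swung forward and is felt on the stop's bumper (contact force between loupe_arm and stop above 2 N and value of joint swing above 1.3 rad and contact force between any of the fingers, the arm and loupe_arm above 1 N), for 0.2 s.
At the end, for the whole second after the job is handed in: The ring plate lies flat on the seat (within 4 mm of its centre, 2.5 mm of full depth and 0.03 rad), untouched by the fingers; the robot is holding the loupe arm forward, at rest, with 2 to 50 N between the arm and the bumper of the stop (all of step 2 and horizontal distance between plate_knob and nest below 0.004 m and z of plate_knob in the frame of nest between 0.017 and 0.022 m and angle between plate_knob's own z axis and vertical below 0.03 rad and not (contact force between the fingers and plate above 0.05 N) and contact force between loupe_arm and stop below 50 N and velocity of joint swing between -0.05 and 0.05 rad/s); the arm keeps its last pose, push and grip.
It fails at once if the ring plate was dropped (falls faster than 0.4 m/s without being held) (not (contact force between the fingers and plate above 0.05 N) and contact force between the arm and plate below 0.05 N and linear speed of plate above 0.4 m/s).
It fails at once if the loupe arm was rammed against the stop (over 80 N on the bumper) (contact force between loupe_arm and stop above 80 N).
It fails at once if dropper disturbed (moved 20 mm or tipped) (distance of dropper from where it was at the start of the episode above 0.02 m or angle between dropper's own z axis and vertical above 0.35 rad).
It fails at once if weight disturbed (moved 20 mm or tipped) (distance of weight from where it was at the start of the episode above 0.02 m or angle between weight's own z axis and vertical above 0.35 rad).
It fails at once if tweezers disturbed (moved 20 mm or tipped) (distance of tweezers from where it was at the start of the episode above 0.02 m or angle between tweezers's own z axis and vertical above 0.35 rad).
It also fails if it takes over 72 s, if anything falls off the work surface, if the arm or the gripper's body presses on something with over 40 N, if the wrist force passes 120 N, or if a joint passes its speed limit or range.

## Working session

There is one attempt and no reset: what is moved stays moved. The work goes in short steps, Python scripts to look and compute and a tool call to move; the robot and the scene stay as the last step left them, time stands still between calls to the robot, and variables do not carry over. Pictures are saved under pics/ and viewed, at most 10 in all, crops included, and the job is handed in when it is done.

Besides the shell and the picture viewer there is one more tool, called after "Emit:" as name([rows], argument=value, ...), one row to a line, values as JSON. send_rows: Moves the arm, as the interface text tells. Its arguments: {"type":"object","properties":{"rows":{"type":"array"},"force":{"type":"number"}},"required":["rows"]}

```bash
mkdir -p pics
cat > h.py <<'E'
from station import *
import numpy as np, cv2
def cloud(c):
    R=cv2.Rodrigues(np.array(c["rvec"],float))[0];t=np.array(c["tvec"],float).ravel();K=np.array(c["camera_matrix"])
    v,u=np.mgrid[:480,:640];z=c["z_map"]
    P=np.stack([(u-K[0,2])/K[0,0]*z,(v-K[1,2])/K[1,1]*z,z],-1)
    return (P-t)@R
def ray(c,u,v,h):
    R=cv2.Rodrigues(np.array(c["rvec"],float))[0];t=np.array(c["tvec"],float).ravel();K=np.array(c["camera_matrix"])
    d=R.T@np.array([(u-K[0,2])/K[0,0],(v-K[1,2])/K[1,1],1]);o=-R.T@t
    return o+d*(h-o[2])/d[2]
E
python3 - <<'E'
from h import *
o=get_obs();print({k:np.round(v,3) for k,v in o.items()})
for n in("top","side"):
    c=camera(n);np.savez(n+"0.npz",**c);cv2.imwrite(f"pics/{n}0.png",c["frame"][:,:,::-1])
    R=cv2.Rodrigues(np.array(c["rvec"],float))[0];print(n,-R.T@np.ravel(c["tvec"]),R[2],c["camera_matrix"][0])
E
```

```text
{'time_s': np.float64(0.0), 'qpos': array([ 1.038,  0.301,  1.522, -0.   ,  1.321, -0.067]), 'joint_vel': array([ 0.   ,  0.   , -0.001,  0.   ,  0.002,  0.   ]), 'tau': array([-1.0000e-03, -5.3181e+01, -3.5273e+01,  7.1000e-02,  2.4000e-02,
       -0.0000e+00]), 'ee_pos': array([0.247, 0.491, 0.181]), 'eef_rot': array([-3.14 , -0.   ,  2.676]), 'force': array([-0.691,  0.358,  0.24 ]), 'moment': array([-0.027,  0.074,  0.02 ]), 'grip_force': np.float64(0.0), 'grip_width': np.float64(0.094)}
top [ 0.39775464 -0.09902056  0.92467089] [ 0.23374393 -0.00849744 -0.97226106] [459.80711883   0.         327.58610812]
side [ 0.63955074 -0.8720207   0.60536043] [-0.05924804  0.82691539 -0.55919639] [489.12642904   0.         316.62238216]
```

View pics/top0.png

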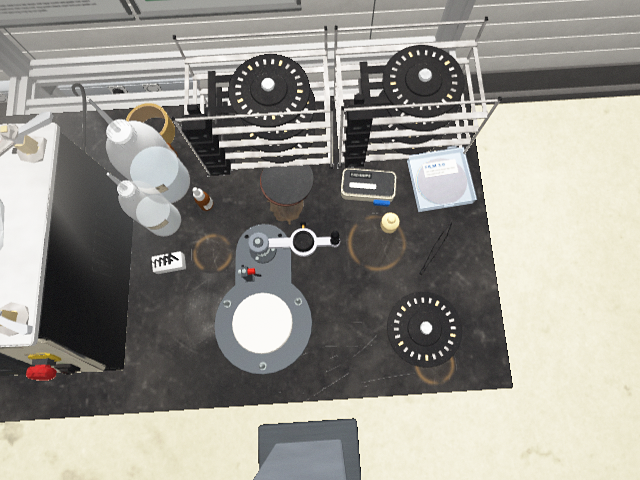

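View pics/side0.png

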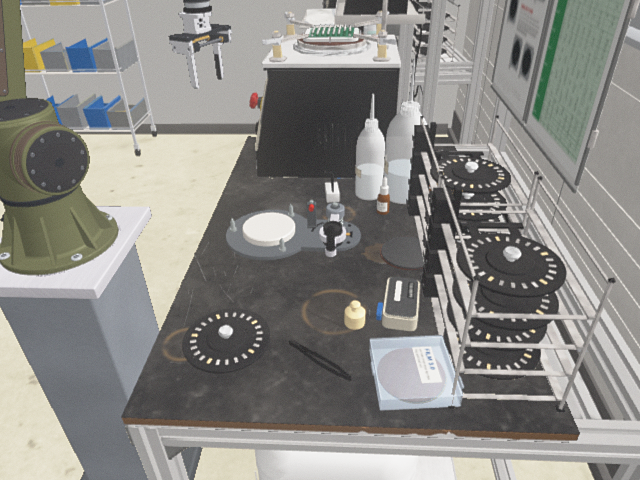

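Top view: plate knob (427,328), white seat (262,323), pivot hub (258,241), loupe (303,241), grip (335,239), red bumper (252,271), weight (390,222), tweezers (435,248). The side view shows the same things, with the knob at (226,331).

```bash
cat > m.py <<'E'
from h import *
def ell(c,mask,h):
    n,l,s,ce=cv2.connectedComponentsWithStats(mask.astype(np.uint8))
    k=1+np.argmax(s[1:,4]); cn=cv2.findContours((l==k).astype(np.uint8),0,2)[0][0]
    # project contour onto the plane, min circle
    p=np.array([ray(c,*q[0],h)[:2] for q in cn]);e=cv2.minEnclosingCircle(p.astype(np.float32))
    return np.round(e[0],4),round(e[1]*2,4),s[k,4]
def box(c,u0,v0,u1,v1):
    m=np.zeros((480,640),bool);m[v0:v1,u0:u1]=1;return m
E
python3 - <<'E'
from m import *
B={"top":dict(knob=(415,316,440,340),seat=(225,285,300,360),plate=(380,285,470,375),grip=(326,228,346,250),bump=(246,265,262,277),hub=(244,228,272,252)),
"side":dict(knob=(215,321,237,341),seat=(235,205,305,250),plate=(175,305,275,370),grip=(320,218,345,258),bump=(305,198,318,215),hub=(325,200,347,225))}
for n in B:
    c=np.load(n+"0.npz");f=c["frame"].astype(int);W=cloud(c);b=B[n]
    br=f.min(2)
    print(n,"seat",ell(c,box(c,*b["seat"])&(br>215),.030),"knob",ell(c,box(c,*b["knob"])&(br>110),.022))
    print("plate",ell(c,box(c,*b["plate"])&(f.max(2)<40),.009))
    red=box(c,*b["bump"])&(f[...,0]>130)&(f[...,1]<70);print("bump",W[red].mean(0).round(4),red.sum(), W[red].min(0).round(3),W[red].max(0).round(3))
    for k,lo,hi in(("grip",.1,.13),("hub",.085,.1),("knob",.018,.03),("seat",.026,.034)):
        m=box(c,*b[k])&(W[...,2]>lo)&(W[...,2]<hi);p=W[m];print(k,len(p),p.mean(0).round(4) if len(p) else "",p.min(0).round(3) if len(p) else "",p.max(0).round(3) if len(p) else "")
E
```

```text
top seat (array([0.469 , 0.0292]), 0.1148, np.int32(2794)) knob (array([ 0.4393, -0.2865]), 0.0255, np.int32(127))
plate (array([ 0.4164, -0.2631]), 0.0203, np.int32(10))
bump [0.5624 0.0413 0.0726] 39 [0.557 0.034 0.015] [0.579 0.048 0.078]
grip 74 [ 0.6075 -0.1196  0.1196] [ 0.602 -0.126  0.1  ] [ 0.616 -0.113  0.129]
hub 74 [0.6138 0.0242 0.0881] [0.604 0.009 0.085] [0.624 0.033 0.094]
knob 121 [ 0.4385 -0.2854  0.0235] [ 0.427 -0.297  0.018] [ 0.45  -0.274  0.028]
seat 2804 [0.4669 0.0293 0.0301] [ 0.411 -0.042  0.026] [0.525 0.095 0.034]
side seat (array([0.476 , 0.0205]), 0.1286, np.int32(1185)) knob (array([ 0.44  , -0.2911]), 0.0329, np.int32(159))Traceback (most recent call last):
  File "<stdin>", line 8, in <module>
  File "m.py", line 4, in ell
    k=1+np.argmax(s[1:,4]); cn=cv2.findContours((l==k).astype(np.uint8),0,2)[0][0]
        ~~~~~~~~~^^^^^^^^^
    return _wrapfunc(a, 'argmax', axis=axis, out=out, **kwds)
    return bound(*args, **kwds)
ValueError: attempt to get argmax of an empty sequence
```

Run:
```python
from m import *
from scipy.optimize import least_squares
def circ(p):
    r=least_squares(lambda x:np.hypot(*(p-x[:2]).T)-x[2],[*p.mean(0),.05],loss="soft_l1",f_scale=.001);return r.x.round(4)
c=np.load("top0.npz");f=c["frame"].astype(int);W=cloud(c)
def cen(m,h):
    n,l,s,ce=cv2.connectedComponentsWithStats(m.astype(np.uint8));k=1+np.argmax(s[1:,4])
    cn=max(cv2.findContours((l==k).astype(np.uint8),0,1)[0],key=cv2.contourArea)[:,0]
    return ce[k].round(2),ray(c,*ce[k],h).round(4),circ(np.array([ray(c,*q,h)[:2] for q in cn]))
print("seat",cen(box(c,225,285,300,360)&(f.min(2)>215),.03))
print("knob",cen(box(c,415,316,440,340)&(f.min(2)>110),.022))
m=(W[...,2]>.005)&(W[...,2]<.013)&box(c,375,280,475,380)
print("plate",m.sum(),cen(m,.009), W[m][:,2].mean())
for q in((220,296,233,309),(292,294,305,307),(256,359,270,372)):
    m=box(c,*q)&(W[...,2]>.036)&(W[...,2]<.05);print("dowel",m.sum(),W[m].mean(0).round(4),W[m].max(0).round(3))
s=f[:,:,:]
print("grip",cen(box(c,320,222,346,256)&(W[...,2]>.112),.12))
print("loupe",cen(box(c,285,225,318,258)&(W[...,2]>.08),.09))
for n,q in(("drop",(190,180,215,212)),("wt",(380,210,402,238))):
    m=box(c,*q)&(W[...,2]>.02);print(n,W[m].mean(0).round(3),W[m].min(0).round(3),W[m].max(0).round(3))
m=box(c,414,218,455,278)&(f.max(2)<25);ys,xs=np.nonzero(m);P=np.array([ray(c,u,v,.008)[:2] for u,v in zip(xs,ys)]);print("tw",P.mean(0),P.min(0),P.max(0))
c=np.load("side0.npz");f=c["frame"].astype(int);W=cloud(c)
print("side seat",cen(box(c,235,205,305,250)&(f.min(2)>190),.03))
m=box(c,215,321,237,341)&(W[...,2]>.015);print("side knob",W[m].mean(0),W[m].max(0),W[m].min(0))
m=(W[...,2]>.005)&(W[...,2]<.013)&box(c,170,295,280,380);print("side plate",cen(m,.009))
```

```text
seat (array([261.75, 322.64]), array([0.4679, 0.0293, 0.03  ]), array([0.4688, 0.0292, 0.0563]))
knob (array([425.59, 327.46]), array([ 0.4393, -0.2857,  0.022 ]), array([ 0.4394, -0.2857,  0.0113]))
plate 2896 (array([423.53, 328.98]), array([ 0.4373, -0.2841,  0.009 ]), array([ 0.4386, -0.2853,  0.0694])) 0.006968823511084299
dowel 20 [0.5091 0.0972 0.0407] [0.513 0.102 0.046]
dowel 19 [ 0.5051 -0.0417  0.0413] [ 0.51  -0.037  0.045]
dowel 22 [0.3872 0.0315 0.0413] [0.391 0.036 0.047]
grip (array([334.58, 235.12]), array([ 0.6091, -0.1199,  0.12  ]), array([ 0.6091, -0.1198,  0.0072]))
loupe (array([302.57, 240.45]), array([ 0.6105, -0.0601,  0.09  ]), array([ 0.6106, -0.0601,  0.0186]))
drop [0.717 0.137 0.061] [ 0.398 -0.099  0.02 ] [0.736 0.157 0.925]
wt [ 0.651 -0.234  0.039] [ 0.398 -0.253  0.02 ] [ 0.674 -0.099  0.925]<stdin>:21: RuntimeWarning: Mean of empty slice.
  ret = ret.dtype.type(ret / rcount)
Traceback (most recent call last):
ValueError: zero-size array to reduction operation minimum which has no identity
```

Emit:
send_rows([
  {"roll": 7.03,"jaw": -1},
  {"roll": 7.03},
  {"roll": 7.03},
  {"roll": 7.03},
  {"roll": 7.03},
  {"roll": 7.03},
  {"roll": 7.03},
  {"roll": 7.03},
  {"roll": 7.07},
  {},
  {},
], force=25)

```text
invalid input at $.rows[0]: expected keys dx, dy, dz, roll, jaw
```

Emit:
send_rows([
  {"dx": 0,"dy": 0,"dz": 0,"roll": 7.03,"jaw": -1},
  {"dx": 0,"dy": 0,"dz": 0,"roll": 7.03,"jaw": -1},
  {"dx": 0,"dy": 0,"dz": 0,"roll": 7.03,"jaw": -1},
  {"dx": 0,"dy": 0,"dz": 0,"roll": 7.03,"jaw": -1},
  {"dx": 0,"dy": 0,"dz": 0,"roll": 7.03,"jaw": -1},
  {"dx": 0,"dy": 0,"dz": 0,"roll": 7.03,"jaw": -1},
  {"dx": 0,"dy": 0,"dz": 0,"roll": 7.03,"jaw": -1},
  {"dx": 0,"dy": 0,"dz": 0,"roll": 7.03,"jaw": -1},
  {"dx": 0,"dy": 0,"dz": 0,"roll": 7.07,"jaw": -1},
  {"dx": 0,"dy": 0,"dz": 0,"roll": 0,"jaw": -1},
], force=25)

```text
time_s: 0.93
ee_pos: [0.247, 0.4913, 0.1813]
eef_rot: [-3.141, 0.001, 1.565]
force: [0.0, 0.5, 0.2]
grip_width: 0.0939
grip_force: 0.0
```

Emit:
send_rows([
  {"dx": -35,"dy": -3,"dz": 0,"roll": 0,"jaw": -1},
  {"dx": -35,"dy": -3,"dz": 0,"roll": 0,"jaw": -1},
  {"dx": -35,"dy": -3,"dz": 0,"roll": 0,"jaw": -1},
  {"dx": -35,"dy": -3,"dz": 0,"roll": 0,"jaw": -1},
  {"dx": -35,"dy": -3,"dz": 0,"roll": 0,"jaw": -1},
  {"dx": -35,"dy": -3,"dz": 0,"roll": 0,"jaw": -1},
  {"dx": -30,"dy": 12,"dz": 0,"roll": 0,"jaw": -1},
  {"dx": -30,"dy": 12,"dz": 0,"roll": 0,"jaw": -1},
  {"dx": -30,"dy": 14,"dz": 0,"roll": 0,"jaw": -1},
  {"dx": -30,"dy": 14,"dz": 0,"roll": 0,"jaw": -1},
  {"dx": -30,"dy": 14,"dz": 0,"roll": 0,"jaw": -1},
  {"dx": -30,"dy": 14,"dz": 0,"roll": 0,"jaw": -1},
])

```text
time_s: 1.93
ee_pos: [0.3092, 0.0998, 0.1818]
eef_rot: [3.141, -0.0, 1.576]
force: [1.5, 1.2, -1.1]
grip_width: 0.0937
grip_force: 0.0
```

Emit:
send_rows([
  {"dx": -35,"dy": 12,"dz": 5,"roll": 0,"jaw": -1},
  {"dx": -35,"dy": 12,"dz": 5,"roll": 0,"jaw": -1},
  {"dx": -35,"dy": 12,"dz": 5,"roll": 0,"jaw": -1},
  {"dx": -35,"dy": 12,"dz": 5,"roll": 0,"jaw": -1},
  {"dx": -35,"dy": 12,"dz": 5,"roll": 0,"jaw": -1},
  {"dx": -35,"dy": 12,"dz": 5,"roll": 0,"jaw": -1},
  {"dx": -35,"dy": 12,"dz": 5,"roll": 0,"jaw": -1},
  {"dx": -35,"dy": 12,"dz": 5,"roll": 0,"jaw": -1},
  {"dx": -35,"dy": 12,"dz": 5,"roll": 0,"jaw": -1},
  {"dx": -35,"dy": 12,"dz": 5,"roll": 0,"jaw": -1},
  {"dx": -30,"dy": 10,"dz": 5,"roll": 0,"jaw": -1},
  {"dx": 0,"dy": 0,"dz": 0,"roll": 0,"jaw": -1},
])

```text
time_s: 2.93
ee_pos: [0.4393, -0.2825, 0.125]
eef_rot: [-3.14, -0.0, 1.573]
force: [-0.3, -1.2, -0.9]
grip_width: 0.0941
grip_force: 0.0
```

Run:
```python
from h import *
for i in range(4): c=camera("side")
o=get_obs();print(o["ee_pos"].round(4) if hasattr(o["ee_pos"],"round") else o["ee_pos"],o["eef_rot"],o["force"],o["time_s"])
```

```text
[ 0.4388 -0.2778  0.1267] [-3.14134236e+00 -2.59875596e-04  1.57333523e+00] [ 0.53254594 -0.85141809  0.311589  ] 3.1333
```

Emit:
send_rows([
  {"dx": -6,"dy": 0,"dz": 20,"roll": 0,"jaw": -1},
  {"dx": 0,"dy": 0,"dz": 20,"roll": 0,"jaw": -1},
  {"dx": 0,"dy": 0,"dz": 20,"roll": 0,"jaw": -1},
  {"dx": 0,"dy": 0,"dz": 20,"roll": 0,"jaw": -1},
  {"dx": 0,"dy": 0,"dz": 15,"roll": 0,"jaw": -1},
  {"dx": 0,"dy": 0,"dz": 10,"roll": 0,"jaw": -1},
  {"dx": 0,"dy": 0,"dz": 5,"roll": 0,"jaw": -1},
  {"dx": 0,"dy": 0,"dz": 0,"roll": 0,"jaw": -1},
  {"dx": 0,"dy": 0,"dz": 0,"roll": 0,"jaw": -1},
])

```text
time_s: 3.88
ee_pos: [0.4394, -0.2845, 0.0175]
eef_rot: [3.141, 0.001, 1.572]
force: [-0.1, -0.4, 0.5]
grip_width: 0.094
grip_force: 0.0
```

Run:
```python
from h import *
for i in range(4):
    c=camera("side")
    o=get_obs();print(np.round(o["ee_pos"],4),np.round(o["eef_rot"],4),np.round(o["force"],1))
cv2.imwrite("pics/side1.png",cv2.resize(c["frame"][220:400,120:360,::-1],None,fx=3,fy=3))
```

```text
[ 0.4395 -0.2847  0.0177] [3.1404e+00 9.0000e-04 1.5714e+00] [ 0.4 -0.4 -0.1]
[ 0.4395 -0.2848  0.0177] [3.1403e+00 1.0000e-03 1.5712e+00] [-0.3 -0.6  0.6]
[ 0.4395 -0.2848  0.0176] [3.1404e+00 9.0000e-04 1.5711e+00] [0.2 0.2 0.3]
[ 0.4394 -0.2848  0.0174] [3.1406e+00 8.0000e-04 1.5710e+00] [-1.  -0.2  0.2]
```

View pics/side1.png

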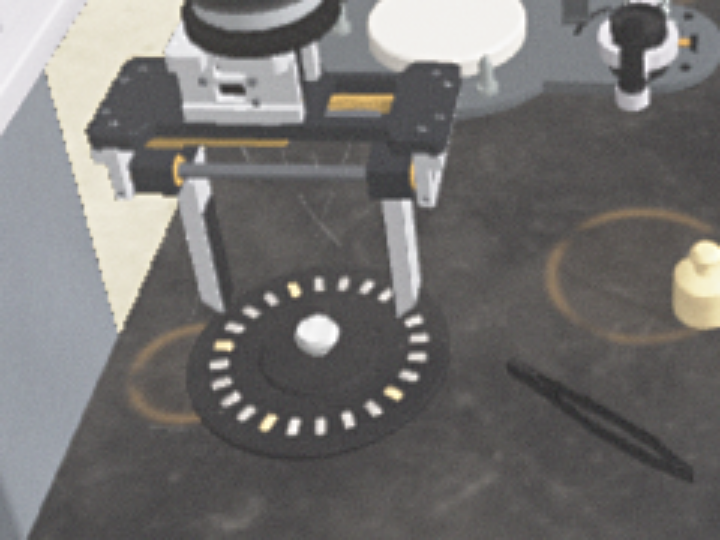

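The fingers (crop 215,305 and 405,310) straddle the knob (317,333). I'll lower slightly and close.

Emit:
send_rows([
  {"dx": -1,"dy": 0,"dz": 5,"roll": 0,"jaw": -1},
  {"dx": 0,"dy": 0,"dz": 0,"roll": 0,"jaw": -0.2},
  {"dx": 0,"dy": 0,"dz": 0,"roll": 0,"jaw": 0.2},
  {"dx": 0,"dy": 0,"dz": 0,"roll": 0,"jaw": 0.4},
  {"dx": 0,"dy": 0,"dz": 0,"roll": 0,"jaw": 0.6},
  {"dx": 0,"dy": 0,"dz": 0,"roll": 0,"jaw": 0.8},
  {"dx": 0,"dy": 0,"dz": 0,"roll": 0,"jaw": 1},
  {"dx": 0,"dy": 0,"dz": 0,"roll": 0,"jaw": 1},
  {"dx": 0,"dy": 0,"dz": 0,"roll": 0,"jaw": 1},
  {"dx": 0,"dy": 0,"dz": 0,"roll": 0,"jaw": 1},
], force=30)

```text
time_s: 4.92
ee_pos: [0.4391, -0.2856, 0.0117]
eef_rot: [3.142, 0.0, 1.571]
force: [-0.6, -0.1, 0.1]
grip_width: 0.0373
grip_force: 0.0
```

Emit:
send_rows([
  {"dx": 0,"dy": 0,"dz": 0,"roll": 0,"jaw": 1},
  {"dx": 0,"dy": 0,"dz": 0,"roll": 0,"jaw": 1},
  {"dx": 0,"dy": 0,"dz": 0,"roll": 0,"jaw": 1},
  {"dx": 0,"dy": 0,"dz": 0,"roll": 0,"jaw": 1},
  {"dx": 0,"dy": 0,"dz": 0,"roll": 0,"jaw": 1},
  {"dx": 0,"dy": 0,"dz": 0,"roll": 0,"jaw": 1},
  {"dx": 0,"dy": 0,"dz": 0,"roll": 0,"jaw": 1},
  {"dx": 0,"dy": 0,"dz": 0,"roll": 0,"jaw": 1},
])

```text
time_s: 5.58
ee_pos: [0.4391, -0.2856, 0.0116]
eef_rot: [3.142, -0.0, 1.571]
force: [-0.1, -0.2, 0.3]
grip_width: 0.0004
grip_force: 0.0
```

Run:
```python
from h import *
c=camera("side");t=camera("top")
a=cv2.resize(c["frame"][240:400,140:340,::-1],(800,600)[:1]+(400,),interpolation=cv2.INTER_CUBIC)[:, :400] if 0 else cv2.resize(c["frame"][260:380,160:300,::-1],(400,343))
b=cv2.resize(t["frame"][270:390,360:500,::-1],(400,343))
cv2.imwrite("pics/c2.png",np.hstack([a,b]))
```

```text
(no output)
```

View pics/c2.png

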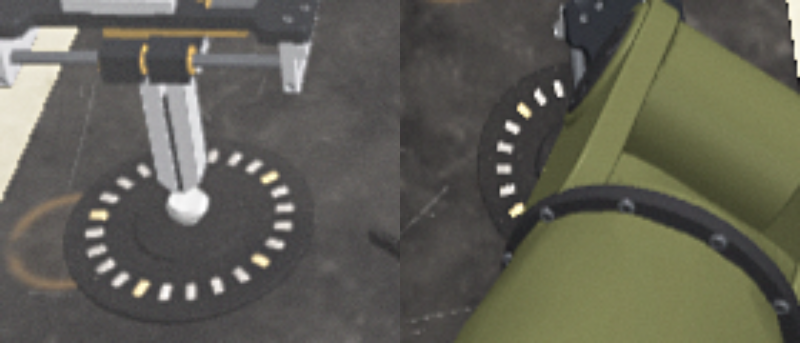

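The side view shows the knob (crop 187,205) unmoved in front of the shut fingers, whose tips are at (183,190): the fingers missed it. I'll compare the fingertip position with the reported TCP.

Run:
```python
from h import *
c=camera("side");o=get_obs();p=np.array(o["ee_pos"]);print(p,o["grip_width"])
for q in(p,p+[0,0,.1],[.439,-.2855,.024],[.439,-.2855,.015]):print(cv2.projectPoints(np.array([q],float),c["rvec"],c["tvec"],np.array(c["camera_matrix"]),None)[0].ravel().round(1))
W=cloud(c);f=c["frame"].astype(int)
for v in range(300,344,2):
    r=[(u,f[v,u].mean().round(),*W[v,u].round(3)) for u in(222,226,230)]
    print(v,*[f"{int(a[1])}:{a[2]:.3f},{a[3]:.3f},{a[4]:.3f}" for a in r])
```

```text
[ 0.43907162 -0.2855839   0.01166963] 0.0004892330277695095
[225.9 333.5]
[217.9 287.9]
[224.9 328.2]
[225.6 332. ]
300 176:0.445,-0.293,0.093 229:0.451,-0.293,0.093 113:0.424,-0.186,-0.001
302 175:0.445,-0.295,0.091 209:0.451,-0.294,0.090 130:0.426,-0.193,-0.000
304 172:0.444,-0.293,0.085 179:0.451,-0.296,0.088 169:0.426,-0.197,-0.002
306 171:0.444,-0.296,0.083 174:0.451,-0.296,0.083 209:0.451,-0.277,0.066
308 181:0.443,-0.295,0.078 174:0.450,-0.295,0.078 232:0.451,-0.278,0.063
310 172:0.443,-0.296,0.075 175:0.449,-0.294,0.073 230:0.452,-0.283,0.063
312 168:0.442,-0.296,0.070 168:0.449,-0.295,0.070 226:0.451,-0.283,0.059
314 164:0.442,-0.296,0.066 170:0.448,-0.295,0.065 225:0.451,-0.284,0.055
316 128:0.441,-0.296,0.061 172:0.448,-0.296,0.061 224:0.451,-0.285,0.052
318 98:0.440,-0.294,0.055 171:0.447,-0.295,0.057 231:0.451,-0.288,0.050
320 76:0.439,-0.293,0.050 177:0.447,-0.295,0.052 229:0.452,-0.290,0.048
322 72:0.439,-0.296,0.048 173:0.445,-0.294,0.046 138:0.438,-0.250,0.004
324 97:0.438,-0.294,0.042 172:0.445,-0.295,0.043 80:0.440,-0.260,0.009
326 128:0.438,-0.295,0.038 208:0.445,-0.297,0.040 126:0.441,-0.264,0.008
328 239:0.434,-0.285,0.024 244:0.441,-0.285,0.024 239:0.447,-0.285,0.024
330 241:0.435,-0.291,0.025 240:0.441,-0.289,0.023 245:0.449,-0.290,0.025
332 246:0.436,-0.294,0.023 242:0.640,-0.872,0.605 251:0.449,-0.292,0.022
334 185:0.436,-0.296,0.021 216:0.443,-0.298,0.023 238:0.448,-0.293,0.018
336 149:0.436,-0.299,0.020 181:0.443,-0.299,0.019 96:0.446,-0.289,0.009
338 84:0.434,-0.293,0.008 126:0.440,-0.293,0.008 71:0.447,-0.292,0.008
340 75:0.435,-0.298,0.008 70:0.442,-0.300,0.011 75:0.448,-0.298,0.009
342 77:0.435,-0.301,0.007 72:0.443,-0.303,0.009 76:0.449,-0.303,0.009
```

Emit:
send_rows([
  {"dx": 0,"dy": 0,"dz": 0,"roll": 0,"jaw": -1},
  {"dx": 0,"dy": 0,"dz": 0,"roll": 0,"jaw": -1},
  {"dx": 0,"dy": 0,"dz": 0,"roll": 0,"jaw": -1},
  {"dx": 0,"dy": 0,"dz": 0,"roll": 0,"jaw": -1},
  {"dx": 0,"dy": 0,"dz": 0,"roll": 0,"jaw": -1},
  {"dx": 0,"dy": 0,"dz": 0,"roll": 0,"jaw": -0.5},
])

```text
time_s: 6.23
ee_pos: [0.439, -0.2856, 0.0116]
eef_rot: [-3.142, -0.0, 1.571]
force: [0.1, 0.7, 0.1]
grip_width: 0.0371
grip_force: 0.0
```

Run:
```python
from h import *
c=camera("side");o=get_obs();print(np.round(o["ee_pos"],4),o["grip_width"],o["qpos"])
W=cloud(c)
cv2.imwrite("pics/s3.png",cv2.resize(c["frame"][250:370,150:310,::-1],(800,600),interpolation=cv2.INTER_NEAREST))
m=(abs(W[...,1]+.286)<.02)&(W[...,2]>.014)&(W[...,2]<.08)&(abs(W[...,0]-.44)<.08)
for s,n in((1,"right"),(-1,"left"),(0,"knob")):
    k=m&((s*(W[...,0]-.44)>.015) if s else (abs(W[...,0]-.44)<.013));P=W[k]
    vs,us=np.nonzero(k);print(n,len(P),P.min(0).round(4),P.max(0).round(4),np.percentile(P[:,2],[1,3]).round(4),"rows",vs.max(),us[vs>=vs.max()-2])
```

```text
[ 0.439  -0.2856  0.0116] 0.04097875728750475 [-6.46651619e-01  4.51511714e-01  1.74963881e+00  5.58477995e-06
  9.40468353e-01 -6.46689660e-01]
right 183 [ 0.4573 -0.2976  0.0368] [ 0.4703 -0.276   0.0798] [0.0374 0.0387] rows 327 [234 235 236 237 238 234 235 236 237 235 236]
left 216 [ 0.4085 -0.2987  0.0351] [ 0.4211 -0.2767  0.0798] [0.0359 0.038 ] rows 327 [207 208 209 210 211 212 209 210 211 212 210]
knob 136 [ 0.4284 -0.3005  0.0148] [ 0.4501 -0.2783  0.0262] [0.0152 0.0156] rows 337 [220 221 222 223 224 225 226 227 228 229 230 220 221 222 223 224 225 226
 227 228 222 223 224 225 226]
```

View pics/s3.png

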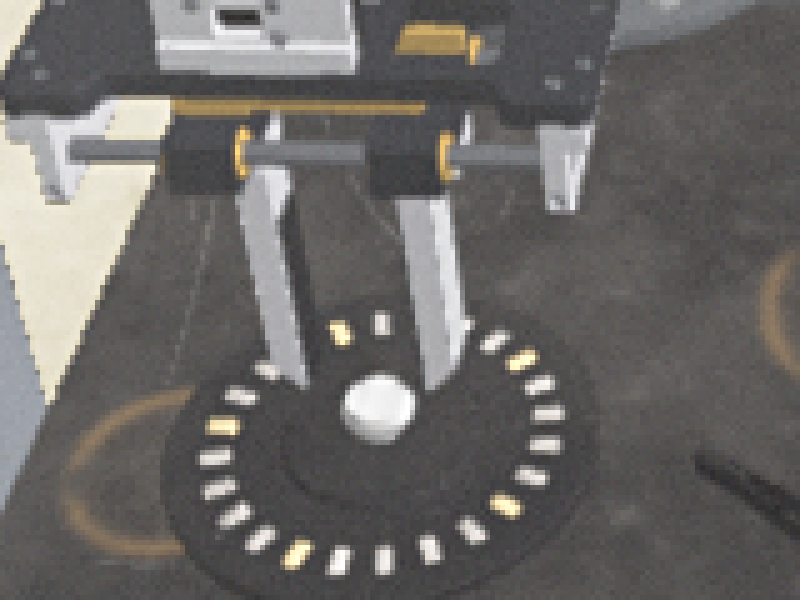

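The tips (crop 300,385 and 435,385) are at z≈0.036, though the TCP reads 0.0116, so the real tips are about 24 mm higher. x and y agree. I'll go lower, watching the force.

Emit:
send_rows([
  {"dx": 0,"dy": 0,"dz": 4,"roll": 0,"jaw": -0.3},
  {"dx": 0,"dy": 0,"dz": 4,"roll": 0,"jaw": -0.3},
  {"dx": 0,"dy": 0,"dz": 4,"roll": 0,"jaw": -0.3},
  {"dx": 0,"dy": 0,"dz": 4,"roll": 0,"jaw": -0.3},
  {"dx": 0,"dy": 0,"dz": 2,"roll": 0,"jaw": -0.3},
  {"dx": 0,"dy": 0,"dz": 0,"roll": 0,"jaw": -0.3},
  {"dx": 0,"dy": 0,"dz": 0,"roll": 0,"jaw": -0.3},
])

```text
time_s: 6.87
ee_pos: [0.439, -0.2856, -0.0065]
eef_rot: [-3.141, -0.0, 1.571]
force: [0.9, -0.1, 0.4]
grip_width: 0.0613
grip_force: 0.0
```

```bash
cat > tip.py <<'E'
from h import *
c=camera("side");o=get_obs();print(np.round(o["ee_pos"],4),np.round(o["force"],1),o["grip_width"])
W=cloud(c);p=o["ee_pos"]
m=(abs(W[...,1]-p[1])<.02)&(W[...,2]>.0105)&(W[...,2]<.07)
for s in(1,-1):
    k=m&(s*(W[...,0]-p[0])>.015)&(s*(W[...,0]-p[0])<.045);P=W[k];print(len(P),P.min(0).round(4),P.max(0).round(4),np.percentile(P[:,2],[1,3]).round(4))
E
python3 tip.py
```

```text
[ 0.4391 -0.2856 -0.0063] [0.5 0.6 0. ] 0.06109513473226369
214 [ 0.4691 -0.2978  0.0179] [ 0.4824 -0.276   0.0695] [0.0189 0.0226]
256 [ 0.3959 -0.297   0.0166] [ 0.4095 -0.2765  0.0696] [0.0175 0.0198]
```

Emit:
send_rows([
  {"dx": 0,"dy": 0,"dz": 2,"roll": 0,"jaw": -0.3},
  {"dx": 0,"dy": 0,"dz": 2,"roll": 0,"jaw": -0.3},
  {"dx": 0,"dy": 0,"dz": 0,"roll": 0,"jaw": 1},
  {"dx": 0,"dy": 0,"dz": 0,"roll": 0,"jaw": 1},
  {"dx": 0,"dy": 0,"dz": 0,"roll": 0,"jaw": 1},
  {"dx": 0,"dy": 0,"dz": 0,"roll": 0,"jaw": 1},
  {"dx": 0,"dy": 0,"dz": 0,"roll": 0,"jaw": 1},
  {"dx": 0,"dy": 0,"dz": 0,"roll": 0,"jaw": 1},
  {"dx": 0,"dy": 0,"dz": 0,"roll": 0,"jaw": 1},
  {"dx": 0,"dy": 0,"dz": 0,"roll": 0,"jaw": 1},
], force=30)

```text
time_s: 7.75
ee_pos: [0.4391, -0.2856, -0.0103]
eef_rot: [3.142, 0.0, 1.571]
force: [-0.2, -0.3, -0.2]
grip_width: 0.0199
grip_force: 30.0
```

Gripped at about 20 mm wide. Lifting.

Emit:
send_rows([
  {"dx": 0,"dy": 0,"dz": -2,"roll": 0,"jaw": 1},
  {"dx": 0,"dy": 0,"dz": -5,"roll": 0,"jaw": 1},
  {"dx": 0,"dy": 0,"dz": -8,"roll": 0,"jaw": 1},
  {"dx": 0,"dy": 0,"dz": -10,"roll": 0,"jaw": 1},
  {"dx": 0,"dy": 0,"dz": -10,"roll": 0,"jaw": 1},
  {"dx": 0,"dy": 0,"dz": -10,"roll": 0,"jaw": 1},
  {"dx": 0,"dy": 0,"dz": -10,"roll": 0,"jaw": 1},
  {"dx": 0,"dy": 0,"dz": -10,"roll": 0,"jaw": 1},
  {"dx": 0,"dy": 0,"dz": -8,"roll": 0,"jaw": 1},
  {"dx": 0,"dy": 0,"dz": -2,"roll": 0,"jaw": 1},
  {"dx": 0,"dy": 0,"dz": 0,"roll": 0,"jaw": 1},
  {"dx": 0,"dy": 0,"dz": 0,"roll": 0,"jaw": 1},
])

```text
time_s: 8.75
ee_pos: [0.4389, -0.2855, 0.0644]
eef_rot: [-3.141, -0.0, 1.571]
force: [-0.2, -0.8, -2.5]
grip_width: 0.02
grip_force: 30.0
```

```bash
cat > pl.py <<'E'
from h import *
# held plate: its plane and centre from the side camera
c=camera("side");o=get_obs();p=np.array(o["ee_pos"]);print(np.round(p,4),np.round(o["eef_rot"],4),np.round(o["force"],1),o["grip_width"],o["time_s"])
W=cloud(c);zt=p[2]+.0103+.009
m=(np.hypot(W[...,0]-p[0],W[...,1]-p[1])<.068)&(abs(W[...,2]-zt)<.012)&(np.hypot(W[...,0]-p[0],W[...,1]-p[1])>.02)
P=W[m];A=np.c_[P[:,:2]-p[:2],np.ones(len(P))];s=np.linalg.lstsq(A,P[:,2],rcond=None)[0];print("tilt",s[:2].round(4),"top z",s[2].round(4),"expected",zt.round(4),len(P))
mm=(np.hypot(W[...,0]-p[0],W[...,1]-p[1])<.09)&(abs(W[...,2]-zt)<.012)
Q=W[mm];print("extent",Q.min(0).round(4),Q.max(0).round(4))
E
python3 pl.py
```

```text
[ 0.4388 -0.2854  0.0642] [-3.1409e+00 -5.0000e-04  1.5708e+00] [-0.  -0.2 -2.6] 0.01962967942606313 8.8
tilt [ 0.0001 -0.0015] top z 0.0802 expected 0.0835 2968
extent [ 0.3646 -0.3624  0.073 ] [ 0.5127 -0.2136  0.0954]
```

Emit:
send_rows([
  {"dx": 10,"dy": 1,"dz": 0,"roll": 0,"jaw": 1},
  {"dx": 25,"dy": 2,"dz": 0,"roll": 0,"jaw": 1},
  {"dx": 30,"dy": 3,"dz": 0,"roll": 0,"jaw": 1},
  {"dx": 35,"dy": 3,"dz": 0,"roll": 0,"jaw": 1},
  {"dx": 35,"dy": 3,"dz": 0,"roll": 0,"jaw": 1},
  {"dx": 35,"dy": 3,"dz": 0,"roll": 0,"jaw": 1},
  {"dx": 35,"dy": 3,"dz": 0,"roll": 0,"jaw": 1},
  {"dx": 35,"dy": 3,"dz": 0,"roll": 0,"jaw": 1},
  {"dx": 30,"dy": 3,"dz": 0,"roll": 0,"jaw": 1},
  {"dx": 25,"dy": 3,"dz": 0,"roll": 0,"jaw": 1},
  {"dx": 15,"dy": 2,"dz": 0,"roll": 0,"jaw": 1},
  {"dx": 5,"dy": 1,"dz": 0,"roll": 0,"jaw": 1},
])

```text
time_s: 9.8
ee_pos: [0.4686, 0.0319, 0.0643]
eef_rot: [-3.141, -0.0, 1.573]
force: [0.4, -0.1, -3.1]
grip_width: 0.02
grip_force: 30.0
```

Emit:
send_rows([
  {"dx": 0,"dy": 0,"dz": 10,"roll": 0,"jaw": 1},
  {"dx": 0,"dy": 0,"dz": 10,"roll": 0,"jaw": 1},
  {"dx": 0,"dy": 0,"dz": 0,"roll": 0,"jaw": 1},
  {"dx": 0,"dy": 0,"dz": 0,"roll": 0,"jaw": 1},
  {"dx": 0,"dy": 0,"dz": 0,"roll": 0,"jaw": 1},
  {"dx": 0,"dy": 0,"dz": 0,"roll": 0,"jaw": 1},
])

```text
time_s: 10.3
ee_pos: [0.4692, 0.0289, 0.0448]
eef_rot: [3.141, 0.0, 1.57]
force: [0.3, 0.1, -2.3]
grip_width: 0.0202
grip_force: 30.0
```

```bash
python3 pl.py
python3 - <<'E'
from h import *
c=camera("side");t=camera("top")
a=cv2.resize(c["frame"][180:290,200:360,::-1],(800,550))[:300,:] if 0 else cv2.resize(c["frame"][190:270,210:330,::-1],(400,267))
b=cv2.resize(t["frame"][260:390,190:340,::-1],(400,347))
cv2.imwrite("pics/c4.png",np.hstack([np.pad(a,((0,80),(0,0),(0,0))),b]))
np.savez("top4.npz",**t)
E
```

```text
[0.4692 0.029  0.0449] [3.1411 0.     1.5701] [ 0.3 -0.6 -2.2] 0.01966318743064148 10.35
tilt [-0.0021 -0.0025] top z 0.0604 expected 0.0642 1292
extent [ 0.3963 -0.0503  0.0527] [0.5579 0.0994 0.0762]
```

View pics/c4.png

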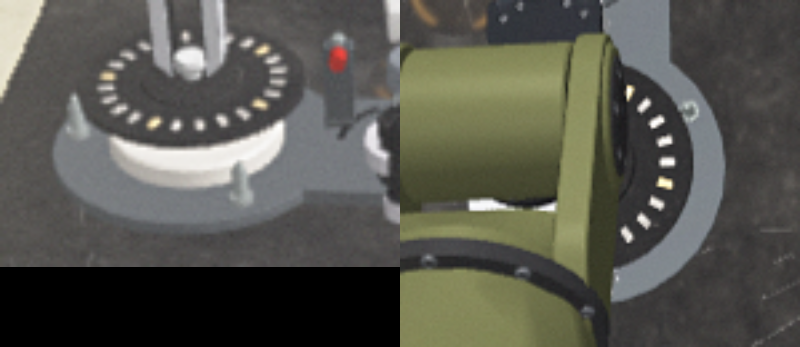

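Plate hovers level above the seat (left crop, dowels at (77,120) and (240,185)). The top crop shows the right dowel (690,110) clear of the rim. I'll check centring in both cameras.

Run:
```python
from m import *
from scipy.optimize import least_squares
def fit(p,r):
    s=least_squares(lambda x:np.hypot(*(p-x[:2]).T)-r,p.mean(0),loss="soft_l1",f_scale=.0007);return s.x.round(4),np.abs(s.fun).mean().round(4)
p=np.array(get_obs()["ee_pos"]);print(p)
def edge(c,m,h,sel=None):
    cn=max(cv2.findContours(m.astype(np.uint8),0,1)[0],key=cv2.contourArea)[:,0]
    q=np.array([ray(c,*a,h)[:2] for a in cn]);return q if sel is None else q[sel(q)]
# seat
for n,box_,th in(("top",(225,285,300,360),215),("side",(235,205,305,250),170)):
    c=np.load(n+"0.npz");f=c["frame"].astype(int);q=edge(c,box(c,*box_)&(f.min(2)>th),.03)
    if n=="side": q=q[q[:,1]>.02]
    print(n,"seat",fit(q,.058))
# plate now: dark mask
z=.0552+.009
t=np.load("top4.npz");f=t["frame"].astype(int);m=box(t,425//1,0,0,0)
m=box(t,278,285,306,355)&(f.max(2)<75);q=edge(t,m,z);q=q[(q[:,1]<-.02)];print("top plate",len(q),fit(q,.074))
c=camera("side");f=c["frame"].astype(int);m=box(c,228,195,305,240)&(f.max(2)<75)
m=cv2.morphologyEx(m.astype(np.uint8),cv2.MORPH_CLOSE,np.ones((5,5)))
q=edge(c,m,z);d=np.hypot(*(q-p[:2]).T);k=(d>.07)&(d<.078)&(q[:,1]>.02);print("side plate",k.sum(),fit(q[k],.074))
c0=np.load("side0.npz");f=c0["frame"].astype(int);m=box(c0,170,295,280,380)&(f.max(2)<60);
```

```text
[0.46921287 0.02920037 0.04489586]
top seat (array([0.4689, 0.0293]), np.float64(0.0017))
side seat (array([0.4695, 0.0239]), np.float64(0.0011))
top plate 61 (array([0.4678, 0.0296]), np.float64(0.0005))
side plate 5 (array([0.6142, 0.0347]), np.float64(0.0002))
```

Centred within about 1 mm. Lowering slowly.

Emit:
send_rows([
  {"dx": 0,"dy": 0,"dz": 4,"roll": 0,"jaw": 1},
  {"dx": 0,"dy": 0,"dz": 4,"roll": 0,"jaw": 1},
  {"dx": 0,"dy": 0,"dz": 2,"roll": 0,"jaw": 1},
  {"dx": 0,"dy": 0,"dz": 2,"roll": 0,"jaw": 1},
  {"dx": 0,"dy": 0,"dz": 2,"roll": 0,"jaw": 1},
  {"dx": 0,"dy": 0,"dz": 2,"roll": 0,"jaw": 1},
  {"dx": 0,"dy": 0,"dz": 2,"roll": 0,"jaw": 1},
  {"dx": 0,"dy": 0,"dz": 0,"roll": 0,"jaw": 1},
  {"dx": 0,"dy": 0,"dz": 0,"roll": 0,"jaw": 1},
])

```text
time_s: 11.25
ee_pos: [0.469, 0.0294, 0.0266]
eef_rot: [-3.141, -0.0, 1.571]
force: [0.3, 0.4, -1.8]
grip_width: 0.0197
grip_force: 30.0
```

Emit:
send_rows([
  {"dx": 0,"dy": 0,"dz": 1,"roll": 0,"jaw": 1},
  {"dx": 0,"dy": 0,"dz": 1,"roll": 0,"jaw": 1},
  {"dx": 0,"dy": 0,"dz": 1,"roll": 0,"jaw": 1},
  {"dx": 0,"dy": 0,"dz": 1,"roll": 0,"jaw": 1},
  {"dx": 0,"dy": 0,"dz": 1,"roll": 0,"jaw": 1},
  {"dx": 0,"dy": 0,"dz": 1,"roll": 0,"jaw": 1},
  {"dx": 0,"dy": 0,"dz": 0,"roll": 0,"jaw": 1},
  {"dx": 0,"dy": 0,"dz": 0,"roll": 0,"jaw": 1},
])

```text
time_s: 11.92
ee_pos: [0.469, 0.0294, 0.0206]
eef_rot: [-3.142, -0.0, 1.571]
force: [-0.5, 0.5, -3.0]
grip_width: 0.0198
grip_force: 30.0
```

Emit:
send_rows([
  {"dx": 0,"dy": 0,"dz": 0.5,"roll": 0,"jaw": 1},
  {"dx": 0,"dy": 0,"dz": 0.5,"roll": 0,"jaw": 1},
  {"dx": 0,"dy": 0,"dz": 0.3,"roll": 0,"jaw": 1},
  {"dx": 0,"dy": 0,"dz": 0,"roll": 0,"jaw": 1},
  {"dx": 0,"dy": 0,"dz": 0,"roll": 0,"jaw": 1},
])

```text
time_s: 12.33
ee_pos: [0.4691, 0.0294, 0.0196]
eef_rot: [3.141, 0.0, 1.571]
force: [-2.9, 0.6, 6.5]
grip_width: 0.0198
grip_force: 30.0
```

```bash
python3 pl.py
```

```text
[0.4691 0.0294 0.0196] [3.1414 0.     1.5709] [-3.3 -0.2  5. ] 0.020006717530561043 12.3833
tilt [-0.0003 -0.0014] top z 0.0353 expected 0.0389 1285
extent [ 0.3835 -0.0496  0.027 ] [0.5562 0.1029 0.0508]
```

Contact is at the expected height and the plate is level. Releasing.

Emit:
send_rows([
  {"dx": 0,"dy": 0,"dz": 0,"roll": 0,"jaw": -0.2},
  {"dx": 0,"dy": 0,"dz": 0,"roll": 0,"jaw": -0.2},
  {"dx": 0,"dy": 0,"dz": 0,"roll": 0,"jaw": -0.2},
  {"dx": 0,"dy": 0,"dz": 0,"roll": 0,"jaw": -0.2},
  {"dx": 0,"dy": 0,"dz": 0,"roll": 0,"jaw": -0.2},
  {"dx": 0,"dy": 0,"dz": 0,"roll": 0,"jaw": -0.2},
  {"dx": 0,"dy": 0,"dz": 0,"roll": 0,"jaw": -0.2},
  {"dx": 0,"dy": 0,"dz": 0,"roll": 0,"jaw": -0.2},
])

```text
time_s: 13.05
ee_pos: [0.4691, 0.0294, 0.0193]
eef_rot: [3.142, 0.0, 1.571]
force: [0.2, -0.4, 0.6]
grip_width: 0.0563
grip_force: 0.0
```

Emit:
send_rows([
  {"dx": 0,"dy": 0,"dz": -3,"roll": 0,"jaw": -0.2},
  {"dx": 0,"dy": 0,"dz": -10,"roll": 0,"jaw": -0.2},
  {"dx": 0,"dy": 0,"dz": -20,"roll": 0,"jaw": -0.2},
  {"dx": 0,"dy": 0,"dz": -30,"roll": 0,"jaw": -0.2},
  {"dx": 0,"dy": 0,"dz": -30,"roll": 0,"jaw": -0.2},
  {"dx": 0,"dy": 0,"dz": -30,"roll": 0,"jaw": -0.2},
  {"dx": -30,"dy": 10,"dz": -10,"roll": 0,"jaw": -0.2},
  {"dx": -30,"dy": 10,"dz": 0,"roll": 0,"jaw": -0.2},
  {"dx": -30,"dy": 10,"dz": 0,"roll": 0,"jaw": -0.2},
  {"dx": -30,"dy": 10,"dz": 0,"roll": 0,"jaw": -0.2},
  {"dx": -20,"dy": 10,"dz": 0,"roll": 0,"jaw": -0.2},
  {"dx": 0,"dy": 0,"dz": 0,"roll": 0,"jaw": -0.2},
])

```text
time_s: 14.05
ee_pos: [0.5199, -0.1138, 0.1531]
eef_rot: [3.141, 0.001, 1.568]
force: [-0.8, 1.3, 0.2]
grip_width: 0.0566
grip_force: 0.0
```

Run:
```python
from h import *
c=camera("side");o=get_obs();print(np.round(o["ee_pos"],4),np.round(o["force"],1),o["grip_width"])
W=cloud(c)
q=np.array([.469,.0294]);r=np.hypot(W[...,0]-q[0],W[...,1]-q[1]);m=(r<.066)&(r>.02)&(abs(W[...,2]-.037)<.01)
P=W[m];A=np.c_[P[:,:2]-q,np.ones(len(P))];s=np.linalg.lstsq(A,P[:,2],rcond=None)[0];print("tilt",s[:2].round(4),s[2],len(P))
k=(r<.02)&(W[...,2]>.042)&(W[...,2]<.06);print("knob",W[k].mean(0),W[k].min(0),W[k].max(0))
g=(abs(W[...,0]-.609)<.015)&(abs(W[...,1]+.12)<.015)&(W[...,2]>.085)&(W[...,2]<.13);print("grip",g.sum(),W[g].min(0),W[g].max(0))
t=camera("top")
b=cv2.resize(t["frame"][200:390,190:380,::-1],(400,400));a=cv2.resize(c["frame"][150:280,220:400,::-1],(400,289))
cv2.imwrite("pics/c5.png",np.hstack([np.pad(a,((0,111),(0,0),(0,0))),b]))
```

```text
[ 0.5192 -0.112   0.1528] [0.2 0.2 0.2] 0.05633974043875004
tilt [ 0.0007 -0.0025] 0.03532217045464075 1333
knob [0.4699215  0.02327413 0.05154469] [0.45880327 0.01597134 0.04339691] [0.4802238  0.03744502 0.05537323]
grip 173 [ 0.60300239 -0.13192733  0.08512017] [ 0.61816664 -0.11445189  0.12654263]
```

View pics/c5.png

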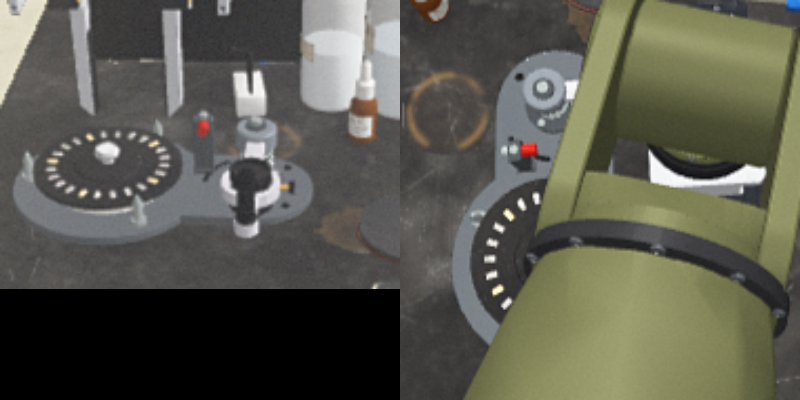

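Plate sits flat between the dowels, fingers clear, loupe arm parked. Checking the clearance around the grip before going there.

Run:
```python
from h import *
W=cloud(np.load("top0.npz"));S=cloud(np.load("side0.npz"))
for y0,y1 in((-.18,-.06),(-.06,.1)):
  for x0 in(.64,.68,.71,.74,.77):
    print(y0,x0,[round(float(np.percentile(V[(V[...,0]>x0)&(V[...,0]<x0+.035)&(V[...,1]>y0)&(V[...,1]<y1)][:,2],99)),3) for V in(W,S)])
```

```text
-0.18 0.64 [0.073, 0.072]
-0.18 0.68 [0.026, 0.002]
-0.18 0.71 [0.035, 0.034]
-0.18 0.74 [0.206, 0.09]
-0.18 0.77 [0.236, 0.239]
-0.06 0.64 [0.071, 0.017]
-0.06 0.68 [0.01, 0.005]
-0.06 0.71 [0.013, 0.011]
-0.06 0.74 [0.025, 0.011]
-0.06 0.77 [0.235, 0.233]
```

Emit:
send_rows([
  {"dx": -4,"dy": 20,"dz": 0,"roll": 0,"jaw": -0.2},
  {"dx": -4,"dy": 25,"dz": 0,"roll": 0,"jaw": -0.2},
  {"dx": 0,"dy": 25,"dz": 0,"roll": 0,"jaw": -0.2},
  {"dx": 0,"dy": 20,"dz": 0,"roll": 0,"jaw": -0.2},
  {"dx": 0,"dy": 0,"dz": 0,"roll": 0,"jaw": -0.2},
  {"dx": 0,"dy": 0,"dz": 0,"roll": 0,"jaw": -0.2},
  {"dx": 0,"dy": 0,"dz": 0,"roll": 0,"jaw": -0.2},
])

```text
time_s: 14.73
ee_pos: [0.6083, -0.1177, 0.1526]
eef_rot: [-3.141, -0.0, 1.572]
force: [0.1, -1.0, -0.5]
grip_width: 0.0563
grip_force: 0.0
```

Emit:
send_rows([
  {"dx": -2,"dy": 1,"dz": 10,"roll": 0,"jaw": -0.2},
  {"dx": 0,"dy": 0,"dz": 15,"roll": 0,"jaw": -0.2},
  {"dx": 0,"dy": 0,"dz": 15,"roll": 0,"jaw": -0.2},
  {"dx": 0,"dy": 0,"dz": 15,"roll": 0,"jaw": -0.2},
  {"dx": 0,"dy": 0,"dz": 15,"roll": 0,"jaw": -0.2},
  {"dx": 0,"dy": 0,"dz": 10,"roll": 0,"jaw": -0.2},
  {"dx": 0,"dy": 0,"dz": 5,"roll": 0,"jaw": -0.2},
  {"dx": 0,"dy": 0,"dz": 0,"roll": 0,"jaw": -0.2},
  {"dx": 0,"dy": 0,"dz": 0,"roll": 0,"jaw": -0.2},
  {"dx": 0,"dy": 0,"dz": 0,"roll": 0,"jaw": -0.2},
])

```text
time_s: 15.57
ee_pos: [0.6104, -0.1207, 0.0683]
eef_rot: [3.14, 0.0, 1.571]
force: [0.7, 0.4, 0.2]
grip_width: 0.0563
grip_force: 0.0
```

Run:
```python
from h import *
c=camera("side");o=get_obs();print(np.round(o["ee_pos"],4),np.round(o["eef_rot"],4),np.round(o["force"],1),o["grip_width"])
cv2.imwrite("pics/s6.png",cv2.resize(c["frame"][140:260,260:420,::-1],(800,600)))
```

```text
[ 0.6104 -0.1207  0.0683] [3.1402e+00 4.0000e-04 1.5709e+00] [-0.6 -0.9 -0. ] 0.056518761250177914
```

View pics/s6.png

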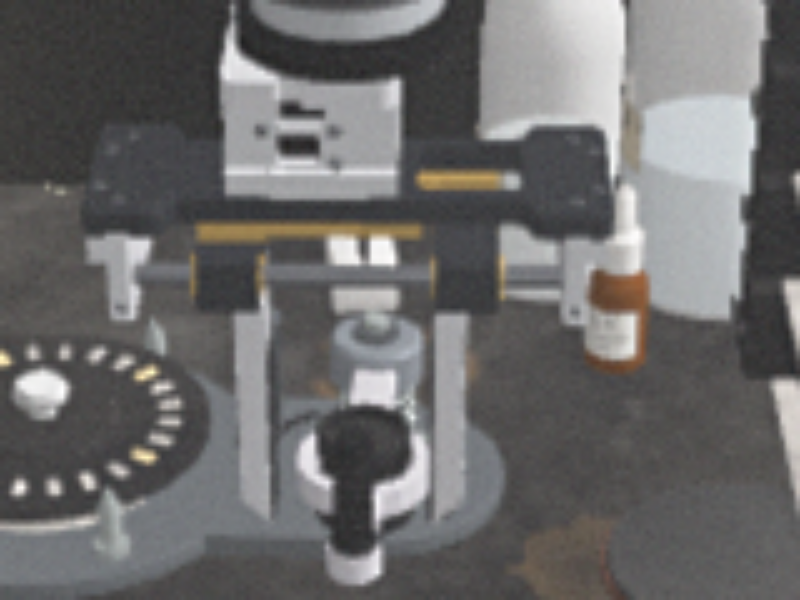

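The fingers (255,515) and (450,515) straddle the grip post (355,490). Down 5 mm and close.

Emit:
send_rows([
  {"dx": 0,"dy": -1,"dz": 3,"roll": 0,"jaw": -0.2},
  {"dx": 0,"dy": 0,"dz": 2,"roll": 0,"jaw": -0.2},
  {"dx": 0,"dy": 0,"dz": 0,"roll": 0,"jaw": 0.4},
  {"dx": 0,"dy": 0,"dz": 0,"roll": 0,"jaw": 0.5},
  {"dx": 0,"dy": 0,"dz": 0,"roll": 0,"jaw": 0.6},
  {"dx": 0,"dy": 0,"dz": 0,"roll": 0,"jaw": 0.7},
  {"dx": 0,"dy": 0,"dz": 0,"roll": 0,"jaw": 0.8},
  {"dx": 0,"dy": 0,"dz": 0,"roll": 0,"jaw": 1},
  {"dx": 0,"dy": 0,"dz": 0,"roll": 0,"jaw": 1},
  {"dx": 0,"dy": 0,"dz": 0,"roll": 0,"jaw": 1},
  {"dx": 0,"dy": 0,"dz": 0,"roll": 0,"jaw": 1},
], force=20)

```text
time_s: 16.53
ee_pos: [0.6092, -0.1206, 0.0624]
eef_rot: [3.141, 0.0, 1.571]
force: [1.7, -1.1, 0.4]
grip_width: 0.0144
grip_force: 20.0
```

Run:
```python
from h import *
o=get_obs();print(o["ee_pos"],o["force"],o["moment"],o["eef_rot"])
# arc about the pivot: per step tool shift for 5 deg
P=np.array([.6145,.025]);a0=np.arctan2(o["ee_pos"][1]-P[1],o["ee_pos"][0]-P[0]);r=np.hypot(*(np.array(o["ee_pos"][:2])-P));print("r",r,"angle",np.degrees(a0))
```

```text
[ 0.60917105 -0.1205968   0.062394  ] [ 1.6844209  -1.05671315  0.4095745 ] [-0.12962614 -0.17604279  0.01812502] [3.14127071e+00 7.41370913e-05 1.57086101e+00]
r 0.14569429223750488 angle -92.09613364628687
```

Gripped at radius 145.7 mm. Swinging along the arc, 4 degrees per row.

Emit:
send_rows([
  {"dx": 0,"dy": 0,"dz": 0,"roll": 2,"jaw": 1},
  {"dx": 0.1,"dy": -5.1,"dz": 0,"roll": 2,"jaw": 1},
  {"dx": 0.35,"dy": -10.1,"dz": 0,"roll": 4,"jaw": 1},
  {"dx": 0.35,"dy": -10.1,"dz": 0,"roll": 4,"jaw": 1},
  {"dx": 0.35,"dy": -10.1,"dz": 0,"roll": 4,"jaw": 1},
  {"dx": 0.35,"dy": -10.1,"dz": 0,"roll": 4,"jaw": 1},
  {"dx": 0.35,"dy": -10.1,"dz": 0,"roll": 4,"jaw": 1},
  {"dx": 0.1,"dy": -5.1,"dz": 0,"roll": 2,"jaw": 1},
  {"dx": 0,"dy": 0,"dz": 0,"roll": 0,"jaw": 1},
  {"dx": 0,"dy": 0,"dz": 0,"roll": 0,"jaw": 1},
])

```text
time_s: 17.37
ee_pos: [0.5507, -0.1055, 0.0624]
eef_rot: [3.141, -0.001, 1.118]
force: [3.8, 3.8, -3.0]
grip_width: 0.0148
grip_force: 20.0
```

```bash
cat > arc.py <<'E'
from h import *
o=get_obs();P=np.array([.6145,.025]);d=np.array(o["ee_pos"][:2])-P;a=np.arctan2(d[1],d[0])
y=o["eef_rot"][2];f=np.array(o["force"])
print("r",np.hypot(*d).round(4),"swing",round((np.radians(-90)-.03-a)%6.283,4),"tool-arm deg",np.degrees(y-(a+np.pi)).round(2)%360,"F tool x,y",round(f[0]*np.cos(y)+f[1]*np.sin(y),1),round(f[0]*np.sin(y)-f[1]*np.cos(y),1),"fz",f[2].round(1),"z",np.round(o["ee_pos"][2],4),"M",np.round(o["moment"],2),o["grip_width"].round(4),o["time_s"])
E
python3 arc.py
```

```text
Traceback (most recent call last):
  File "arc.py", line 4, in <module>
    print("r",np.hypot(*d).round(4),"swing",round((np.radians(-90)-.03-a)%6.283,4),"tool-arm deg",np.degrees(y-(a+np.pi)).round(2)%360,"F tool x,y",round(f[0]*np.cos(y)+f[1]*np.sin(y),1),round(f[0]*np.sin(y)-f[1]*np.cos(y),1),"fz",f[2].round(1),"z",np.round(o["ee_pos"][2],4),"M",np.round(o["moment"],2),o["grip_width"].round(4),o["time_s"])
                                                                                                                                                                                                                                                                                                                ^^^^^^^^^^^^^^^^^^^^^
AttributeError: 'float' object has no attribute 'round'
```

Emit:
send_rows([
  {"dx": 0.5,"dy": -5.1,"dz": 0,"roll": 2,"jaw": 1},
  {"dx": 0.45,"dy": -10.1,"dz": 0,"roll": 4,"jaw": 1},
  {"dx": 0.4,"dy": -10.1,"dz": 0,"roll": 4,"jaw": 1},
  {"dx": 0.4,"dy": -10.1,"dz": 0,"roll": 4,"jaw": 1},
  {"dx": 0.4,"dy": -10.1,"dz": 0,"roll": 4,"jaw": 1},
  {"dx": 0.4,"dy": -10.1,"dz": 0,"roll": 4,"jaw": 1},
  {"dx": 0.4,"dy": -10.1,"dz": 0,"roll": 4,"jaw": 1},
  {"dx": 0.4,"dy": -10.1,"dz": 0,"roll": 4,"jaw": 1},
  {"dx": 0.4,"dy": -10.1,"dz": 0,"roll": 4,"jaw": 1},
  {"dx": 0.1,"dy": -5.1,"dz": 0,"roll": 2,"jaw": 1},
  {"dx": 0,"dy": 0,"dz": 0,"roll": 0,"jaw": 1},
  {"dx": 0,"dy": 0,"dz": 0,"roll": 0,"jaw": 1},
])

```text
time_s: 18.37
ee_pos: [0.4873, -0.043, 0.0624]
eef_rot: [3.141, -0.001, 0.49]
force: [6.7, -0.2, -5.1]
grip_width: 0.0149
grip_force: 20.0
```

```bash
sed -i 's/o\["grip_width"\].round(4)/round(float(o["grip_width"]),4)/; s/f\[2\].round(1)/round(f[2],1)/' arc.py; python3 arc.py
```

```text
r 0.1442 swing 1.0497 tool-arm deg 359.95 F tool x,y 5.8 3.3 fz -5.1 z 0.0624 M [ 0.07 -0.96  0.09] 0.0149 18.3667
```

Emit:
send_rows([
  {"dx": 0.8,"dy": -5.1,"dz": 0,"roll": 2,"jaw": 1},
  {"dx": 0.6,"dy": -7.6,"dz": 0,"roll": 3,"jaw": 1},
  {"dx": 0.4,"dy": -7.6,"dz": 0,"roll": 3,"jaw": 1},
  {"dx": 0.4,"dy": -7.6,"dz": 0,"roll": 3,"jaw": 1},
  {"dx": 0.2,"dy": -5.1,"dz": 0,"roll": 2,"jaw": 1},
  {"dx": 0.1,"dy": -2.5,"dz": 0,"roll": 1,"jaw": 1},
  {"dx": 0,"dy": -2.5,"dz": 0,"roll": 1,"jaw": 1},
  {"dx": 0,"dy": 0,"dz": 0,"roll": 0,"jaw": 1},
  {"dx": 0,"dy": 0,"dz": 0,"roll": 0,"jaw": 1},
])

```text
time_s: 19.12
ee_pos: [0.4745, -0.0074, 0.0623]
eef_rot: [3.141, 0.002, 0.228]
force: [-3.7, -4.3, 2.8]
grip_width: 0.0146
grip_force: 20.0
```

```bash
python3 arc.py
```

```text
r 0.1437 swing 1.3134 tool-arm deg 0.06 F tool x,y -4.6 3.3 fz 2.8 z 0.0623 M [-0.72  0.91  0.1 ] 0.0146 19.1167
```

Emit:
send_rows([
  {"dx": -0.4,"dy": -2.5,"dz": 0,"roll": 1,"jaw": 1},
  {"dx": 0,"dy": -2.5,"dz": 0,"roll": 1,"jaw": 1},
  {"dx": 0,"dy": -2.5,"dz": 0,"roll": 1,"jaw": 1},
  {"dx": 0,"dy": 0,"dz": 0,"roll": 0,"jaw": 1},
  {"dx": 0,"dy": 0,"dz": 0,"roll": 0,"jaw": 1},
  {"dx": 0,"dy": 0,"dz": 0,"roll": 0,"jaw": 1},
])

```text
time_s: 19.62
ee_pos: [0.473, 0.0003, 0.0624]
eef_rot: [3.141, -0.0, 0.175]
force: [2.0, -3.0, -1.6]
grip_width: 0.0145
grip_force: 20.0
```

```bash
python3 arc.py
```

```text
r 0.1436 swing 1.3683 tool-arm deg 0.15 F tool x,y 1.4 3.3 fz -1.6 z 0.0624 M [-0.5  -0.16  0.14] 0.0145 19.6167
```

Emit:
send_rows([
  {"dx": -0.1,"dy": -2.5,"dz": 0,"roll": 1,"jaw": 1},
  {"dx": 0,"dy": -2.5,"dz": 0,"roll": 1,"jaw": 1},
  {"dx": 0,"dy": 0,"dz": 0,"roll": 0,"jaw": 1},
  {"dx": 0,"dy": 0,"dz": 0,"roll": 0,"jaw": 1},
  {"dx": 0,"dy": 0,"dz": 0,"roll": 0,"jaw": 1},
])

```text
time_s: 20.03
ee_pos: [0.4722, 0.0055, 0.0624]
eef_rot: [3.141, -0.001, 0.139]
force: [4.6, -3.3, -3.6]
grip_width: 0.0148
grip_force: 20.0
```

```bash
python3 arc.py
```

```text
r 0.1436 swing 1.4044 tool-arm deg 0.15 F tool x,y 4.1 3.9 fz -3.6 z 0.0624 M [-0.44 -0.63  0.07] 0.0148 20.0333
```

Emit:
send_rows([
  {"dx": 0.3,"dy": -2.5,"dz": 0,"roll": 1,"jaw": 1},
  {"dx": 0,"dy": 0,"dz": 0,"roll": 0,"jaw": 1},
  {"dx": 0,"dy": 0,"dz": 0,"roll": 0,"jaw": 1},
  {"dx": 0,"dy": 0,"dz": 0,"roll": 0,"jaw": 1},
])

```text
time_s: 20.37
ee_pos: [0.472, 0.0079, 0.0624]
eef_rot: [3.142, -0.0, 0.122]
force: [3.7, -3.3, -2.0]
grip_width: 0.0148
grip_force: 20.0
```

```bash
python3 arc.py
```

```text
r 0.1435 swing 1.421 tool-arm deg 0.15 F tool x,y 3.3 3.8 fz -2.0 z 0.0624 M [-0.47 -0.45  0.11] 0.0148 20.3667
```

Emit:
send_rows([
  {"dx": 0.2,"dy": -2.5,"dz": 0,"roll": 1,"jaw": 1},
  {"dx": 0,"dy": 0,"dz": 0,"roll": 0,"jaw": 1},
  {"dx": 0,"dy": 0,"dz": 0,"roll": 0,"jaw": 1},
  {"dx": 0,"dy": 0,"dz": 0,"roll": 0,"jaw": 1},
])

```text
time_s: 20.7
ee_pos: [0.4717, 0.0103, 0.0624]
eef_rot: [3.142, 0.0, 0.105]
force: [1.3, -3.3, -1.3]
grip_width: 0.0146
grip_force: 20.0
```

```bash
python3 arc.py
```

```text
r 0.1435 swing 1.4383 tool-arm deg 0.14 F tool x,y 1.0 3.4 fz -1.3 z 0.0624 M [-0.52 -0.17  0.11] 0.0146 20.7
```

Emit:
send_rows([
  {"dx": 0,"dy": -2.5,"dz": 0,"roll": 1,"jaw": 1},
  {"dx": 0,"dy": -1.3,"dz": 0,"roll": 0.5,"jaw": 1},
  {"dx": 0,"dy": 0,"dz": 0,"roll": 0,"jaw": 1},
  {"dx": 0,"dy": 0,"dz": 0,"roll": 0,"jaw": 1},
  {"dx": 0,"dy": 0,"dz": 0,"roll": 0,"jaw": 1},
])

```text
time_s: 21.12
ee_pos: [0.4714, 0.0141, 0.0624]
eef_rot: [3.142, -0.0, 0.079]
force: [2.1, -2.8, -0.7]
grip_width: 0.0146
grip_force: 20.0
```

```bash
python3 arc.py
```

```text
r 0.1435 swing 1.4647 tool-arm deg 0.15 F tool x,y 1.9 3.0 fz -0.7 z 0.0624 M [-0.54 -0.3   0.08] 0.0146 21.1167
```

Emit:
send_rows([
  {"dx": 0,"dy": -2.5,"dz": 0,"roll": 1,"jaw": 1},
  {"dx": 0,"dy": 0,"dz": 0,"roll": 0,"jaw": 1},
  {"dx": 0,"dy": 0,"dz": 0,"roll": 0,"jaw": 1},
  {"dx": 0,"dy": 0,"dz": 0,"roll": 0,"jaw": 1},
])

```text
time_s: 21.45
ee_pos: [0.4713, 0.0166, 0.0624]
eef_rot: [3.142, -0.0, 0.061]
force: [3.2, -3.4, -1.6]
grip_width: 0.0152
grip_force: 20.0
```

```bash
python3 arc.py
```

```text
r 0.1435 swing 1.4823 tool-arm deg 0.16 F tool x,y 3.0 3.5 fz -1.6 z 0.0624 M [-0.56 -0.45  0.12] 0.0152 21.45
```

Emit:
send_rows([
  {"dx": 0.2,"dy": -2.5,"dz": 0,"roll": 1,"jaw": 1},
  {"dx": 0,"dy": -1.3,"dz": 0,"roll": 0.5,"jaw": 1},
  {"dx": 0,"dy": 0,"dz": 0,"roll": 0,"jaw": 1},
  {"dx": 0,"dy": 0,"dz": 0,"roll": 0,"jaw": 1},
  {"dx": 0,"dy": 0,"dz": 0,"roll": 0,"jaw": 1},
])

```text
time_s: 21.87
ee_pos: [0.4711, 0.0204, 0.0623]
eef_rot: [-3.142, 0.0, 0.035]
force: [1.8, -3.3, -0.3]
grip_width: 0.0143
grip_force: 20.0
```

```bash
python3 arc.py
```

```text
r 0.1434 swing 1.5087 tool-arm deg 0.17 F tool x,y 1.7 3.4 fz -0.3 z 0.0623 M [-0.61 -0.22  0.09] 0.0143 21.8667
```

Emit:
send_rows([
  {"dx": 0.1,"dy": -2.5,"dz": 0,"roll": 1,"jaw": 1},
  {"dx": 0,"dy": -1.3,"dz": 0,"roll": 0.5,"jaw": 1},
  {"dx": 0,"dy": 0,"dz": 0,"roll": 0,"jaw": 1},
  {"dx": 0,"dy": 0,"dz": 0,"roll": 0,"jaw": 1},
  {"dx": 0,"dy": 0,"dz": 0,"roll": 0,"jaw": 1},
])

```text
time_s: 22.28
ee_pos: [0.4711, 0.024, 0.0623]
eef_rot: [3.141, 0.0, 0.008]
force: [1.6, -6.9, -0.6]
grip_width: 0.0143
grip_force: 20.0
```

```bash
python3 arc.py
```

```text
r 0.1434 swing 1.5336 tool-arm deg 0.04 F tool x,y 1.6 6.9 fz -0.6 z 0.0623 M [-1.2  -0.07  0.05] 0.0143 22.2833
```

The bumper is felt: the tangential force rose from 3.4 to 6.9 N, which puts about 10 N on the bumper. I'll add a little more, hold and verify.

Emit:
send_rows([
  {"dx": 0,"dy": -1.3,"dz": 0,"roll": 0.5,"jaw": 1},
  {"dx": 0,"dy": 0,"dz": 0,"roll": 0,"jaw": 1},
  {"dx": 0,"dy": 0,"dz": 0,"roll": 0,"jaw": 1},
  {"dx": 0,"dy": 0,"dz": 0,"roll": 0,"jaw": 1},
  {"dx": 0,"dy": 0,"dz": 0,"roll": 0,"jaw": 1},
  {"dx": 0,"dy": 0,"dz": 0,"roll": 0,"jaw": 1},
  {"dx": 0,"dy": 0,"dz": 0,"roll": 0,"jaw": 1},
  {"dx": 0,"dy": 0,"dz": 0,"roll": 0,"jaw": 1},
])

```text
time_s: 22.95
ee_pos: [0.4711, 0.0251, 0.0623]
eef_rot: [3.141, 0.0, -0.001]
force: [0.8, -8.0, -0.9]
grip_width: 0.0148
grip_force: 20.0
```

```bash
python3 arc.py
python3 - <<'E'
from h import *
c=camera("side");cv2.imwrite("pics/s7.png",cv2.resize(c["frame"][130:270,220:400,::-1],(771,600)))
W=cloud(c);q=np.array([.469,.0294]);r=np.hypot(W[...,0]-q[0],W[...,1]-q[1]);m=(r<.066)&(r>.02)&(abs(W[...,2]-.037)<.01)
P=W[m];A=np.c_[P[:,:2]-q,np.ones(len(P))];s=np.linalg.lstsq(A,P[:,2],rcond=None)[0];print("tilt",s[:2].round(4),s[2],len(P))
E
python3 arc.py
```

```text
r 0.1434 swing 1.5412 tool-arm deg 359.99 F tool x,y 0.8 8.0 fz -0.9 z 0.0623 M [-1.39 -0.04  0.09] 0.0148 22.95
tilt [0.0026 0.0015] 0.03549580807509306 1082
r 0.1434 swing 1.5411 tool-arm deg 359.98 F tool x,y 1.3 8.3 fz -0.5 z 0.0623 M [-1.45 -0.08  0.17] 0.0144 23.0
```

View pics/s7.png

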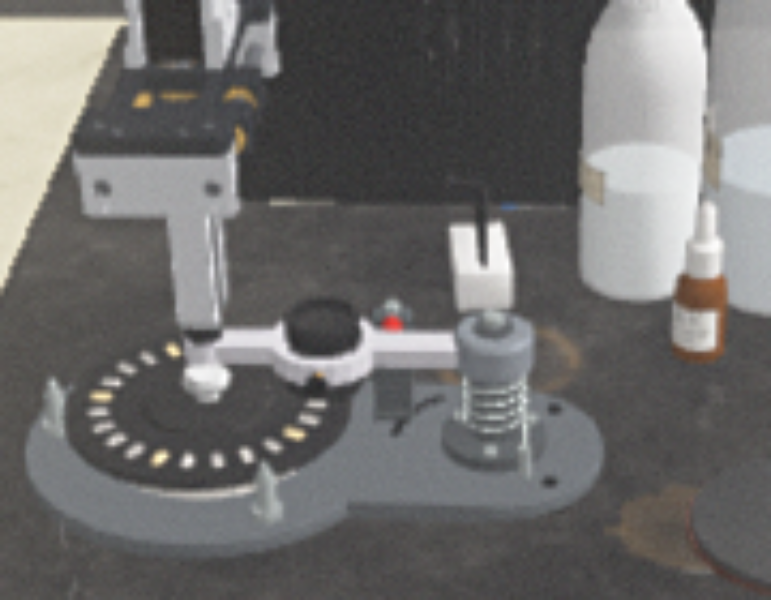

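The loupe arm reaches from the hub (495,340) to the gripped post (200,340) and rests on the red bumper (392,322). The plate is flat on the seat (knob at 205,380), and the force is steady at about 8 N. Handing in.

```bash
python3 -c "
from station import *
print(hand_in())"
```

```text
the job is handed in; nothing more can be done
None
```

The job is handed in: the ring plate lies flat on the white seat between the dowels, and the loupe arm is still gripped and pressed on the red bumper with an estimated 13 N. The dropper bottle, weight and tweezers were never touched.

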